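# Set and lock a spring-loaded support jack at its tape mark

### The job

Two support jacks are being made ready to carry the test mandrel; one is already set and locked, the other still has its lever open and its sprung post standing up. Take hold of that standing post, press it down until the lower edge of the red tape is level with the top face of the cam ring, and, keeping hold of it there, turn your wrist clockwise (seen from above) so that the side of a finger swings the yellow cam lever round fully home against its stop. Finish still gripping the post at its mark, lever home; do not let go, and leave the other jack and everything else on the bench alone.

Things in the scene. Friction and masses are not known exactly. Their poses are not given: they have to be found in the camera images.
- ring_top (a point): Point on the post's axis in the plane of the top face of the cam ring of the jack to be set, 96 mm above the bench. The jack is bolted down, upright: grey round body, foot 100 mm across, and on top the dark knurled steel cam ring, 64 mm across and 16 mm high. Post and ring turn about the vertical axis through this point.
- post: The jack's sliding post: plain round steel, 24 mm thick, vertical on the jack's axis (origin on the axis, at bench level when up). A spring pushes it up with about 4 N (8 N when 40 mm down); let go unlocked, it springs up. It turns freely about its axis, stiffly once clamped (fingers may slip round it). Best gripped 24 to 30 mm above the tape's lower edge. 0.35 kg, give or take a third.
- post_tip (a point): The top end of the post, on its axis, 46 to 62 mm above the tape's lower edge (87 mm above the ring when up).
- tape_edge (a point): Point on the post's axis at the LOWER edge of the red tape, a band 6 mm high wound round the post as its length mark; moves with the post. It sits 25 to 41 mm above the ring at the start. The post is at its mark when this point meets ring_top. A post gripped 24 to 30 mm above here has the fingertips just over the ring, beside the lever's fin, when at its mark.
- post_travel (a joint): How far the post is pressed down, m: 0 up against its top stop, 0.055 fully in.
- lever (a joint): Angle of the cam lever and ring about the jack's axis, rad: 0 fully open, 0.80 home against its stop; clockwise seen from above as it closes; stays where it is left. Starts between 0 and 0.12. Takes about 0.1 Nm, up to about 0.2 Nm over the last 0.2 rad, where its cam presses a shoe on the post and clamps it.
- lever_tip (a point): Outer end of the yellow lever, 98 mm out from the jack's axis, 121 mm above the bench; ring_top to here is the lever's direction. The lever: an upright radial fin 9 mm thick on the ring, 17 to 60 mm out, 30 mm high above the ring's top face, then a round handle 15 mm thick. A finger gripping the post at the height given can push the fin sideways as the wrist turns.
- jack_b: The other jack, of the same make, already set and locked (its post down, red tape at its ring, lever home); one rigid fixture bolted to the bench, origin at bench level on its axis, 150 mm high. The two jacks stand left and right of each other, 260 to 480 mm apart, either way round. Leave it alone.
- vblocks: A pair of steel V-blocks fixed on the bench beyond the jacks, 60 mm by 36 mm, 50 mm high, 180 mm apart; origin at bench level half-way between them. Leave alone.
- mandrel: Test mandrel, a loose steel bar 25 mm thick and 330 mm long, lying in the V-blocks with its axis about 46 mm above the bench (origin at its middle). Leave it lying.
- plug_gauge_center (a point): Loose double-ended plug gauge 130 mm long, 22 mm high, lying on the bench near the robot; the point is its centre. Leave it.
- ring_gauge_center (a point): Loose steel ring gauge, 68 mm across, 22 mm high, lying flat on the bench near the robot; the point is its centre. Leave it.
- square_stock (a point): Loose engineer's square, flat on the bench at the right, stock 90 mm by 16 mm by 20 mm, blade 130 mm long; the point is the centre of the stock. Leave it.

How it is judged (in metres and radians):
On the way, in this order (a step that is already met when the one before it is completed fails the run):
1. the post is gripped and held with the tape's lower edge at the ring's top face, the lever still open (z of tape_edge in the frame of ring_top between -0.0025 and 0.0025 m and contact force between the fingers and post above 3 N and value of joint lever below 0.35 rad), for 0.3 s.
2. the lever is home with the post still gripped at its mark (z of tape_edge in the frame of ring_top between -0.0025 and 0.0025 m and contact force between the fingers and post above 3 N and value of joint lever above 0.72 rad), for 0.2 s.
At the end, for the whole second after the job is handed in: the fingers still grip the post (over 3 N), the tape's lower edge is within 2.5 mm of the level of the cam ring's top face, the lever is within 0.08 rad of its stop, and the post is at rest (all of step 2 and linear speed of post below 0.01 m/s); the arm keeps its last pose, push and grip.
It fails at once if the lever is swung more than half-way while the post is not held (value of joint lever above 0.4 rad and not (contact force between the fingers and post above 0.5 N)).
It fails at once if the lever is swung nearly home while the post is more than 4 mm off its mark (value of joint lever above 0.55 rad and not (z of tape_edge in the frame of ring_top between -0.004 and 0.004 m)).
It fails at once if the other jack is pushed (contact force between any of the arm, the fingers and jack_b above 2 N).
It fails at once if the mandrel, a gauge or the square is moved more than 15 mm (distance of any of mandrel, plug_gauge_center, ring_gauge_center, square_stock from where it was at the start of the episode above 0.015 m).
It also fails if it takes over 42 s, if anything falls off the work surface, if the arm or the gripper's body presses on something with over 40 N, if the wrist force passes 120 N, or if a joint passes its speed limit or range.

### The arm

A 6-joint arm with a two-finger parallel gripper is mounted at the origin on the work surface. World frame = base frame: x ahead of the robot, y to its left, z up, the work surface at z = 0. Lengths are in mm, angles in rad, forces in N, time in s.
With the tool pointing down it reaches from about 350 to 775 mm from the base axis. Payload 7.3 kg.
Tool frame: the origin (TCP) lies on the mounting face of the last link; the fingertips stand 178 mm ahead of it and the grasp point (between the pads) lies 159 mm ahead of it (bot.grip_point_offset is the distance from the TCP to the grasp point, in mm); x points along the fingers, y is the direction in which the jaws open and shut, and the axes are right-handed (so a half turn about x gives the same grasp; the last joint's range is limited). The gripper opens to 92 mm and grips with 3 to 60 N. Pads are 19 mm wide; open, the fingers measure 130 mm over their backs; the gripper's body (75 mm by 190 mm) begins 47 mm behind the grasp point.
Start: joints at [-1.404, 0.342, 1.524, -0, 1.275, -0.146], TCP at [161.575, -499.521, 404.741] pointing down, gripper open.
Joint ranges: [-2.53, 2.53], [-0.77, 2.02], [0.04, 2.7], [-1, 4.14], [0.28, 2.66], [-3.11, 3.11]. Speed limits (rad/s): [2.57, 2.57, 3.14, 3.14, 3.14, 3.14].

### API

Orientations are given as [roll, pitch, yaw] about the fixed x, y, z axes, in that order (R = Rz(yaw) Ry(pitch) Rx(roll)).
In Python, from plant import bot gives the robot as it stands.
- The arm moves only by the tool arm_command, never from a script. Its argument "moves" is a list of rows, each a list of 5 numbers: the shift along the tool's x, y, z in cm, then the turn about the tool's x in degrees, then the opening, from 0 (shut) to 1 (fully open). A call has 1 to 10 rows; each row is the pose to reach, as a shift and turn from the pose measured when the call began, along the tool's axes at that moment; what a row does not reach only later rows make up. A row lasts 1/10 s, in which the tool goes at most 50 mm and 8.59 degrees, less where a joint would pass 70% of its speed; a pose out of reach is approached as far as the arm can. A call with a gripper value outside its range is refused whole. The fingers move at their own pace and stop on an object; the grip force is fixed at half the most. Time passes only in rows, so rows that repeat a pose let the fingers close. It gives the time, the measured TCP pose, the force and the opening at its end, in the units of the state.
- bot.get_obs(): the state, without advancing time (a new reading comes with each control period).
- bot.capture(name): name is "scene" or "top" or "wrist"; returns a dict with "frame" (480x640x3 uint8, blue, green, red), "K" (3x3 intrinsics, pixels), "k1" (the pictures are not rectified: a ray, as slopes to the right and down, at radius r is drawn at 1 + k1 r^2 times it, then the intrinsics apply), "origin" and "orientation" of the camera in the world; the wrist camera has in their place "T_tool_cam" (4x4, takes a point from camera to tool coordinates, whose origin is the TCP and whose axes are the tool frame's). Camera axes: x right, y down, z forward; pixel columns grow to the right and rows downward; lengths in mm; the calibration is good to about 2 mm. A picture is of the moment at which its call begins: read the wrist's pose just before it. There is no depth.
- bot.close_job(): hands the job in, once; it reports no verdict.
The state is a dict: "time": time; "joint_positions": joint angles; "dq": joint speeds; "tau": joint torques, N m; "tool_pos": TCP position; "tcp_rot": TCP orientation; "contact_force": force on the tool from outside, world axes, zero at the start; "moment": the same for the moment, N m; "grip_width": finger opening in mm.
Only numpy, scipy, OpenCV 4.12 (cv2) and the standard library are available. Lean on these libraries where they do the work, as an engineer would, in place of code of your own. Each camera call takes 0.05 s, during which the arm holds its last target.

## Working session

There is one attempt and no reset: what is moved stays moved. The work goes in short steps, Python scripts to look and compute and a tool call to move; the robot and the scene stay as the last step left them, time stands still between calls to the robot, and variables do not carry over. Pictures are saved under pics/ and viewed, and the job is handed in when it is done.

Besides the shell and the picture viewer there is one more tool, called after "Call:" as name([rows], argument=value, ...), one row to a line, values as JSON. arm_command: Moves the arm, as the interface text tells. Its arguments: {"type":"object","properties":{"moves":{"type":"array"}},"required":["moves"]}

```bash
ls; mkdir -p pics; python3 - <<'E'
from plant import bot
import cv2
o=bot.get_obs()
for k,v in o.items(): print(k,v)
for n in ["scene","top","wrist"]:
    c=bot.capture(n); cv2.imwrite(f"pics/{n}0.png",c["frame"])
    print(n,{k:v for k,v in c.items() if k!="frame"})
E
```

```text
pics
time 0.0
joint_positions [-1.40401050e+00  3.42713599e-01  1.52505109e+00  6.80897684e-06
  1.27538554e+00 -1.46036331e-01]
dq [-4.93364393e-04  4.31830820e-04  1.30902649e-04 -7.36069315e-05
  3.94266448e-04 -1.09884566e-04]
tau [ 2.86857801e-03 -4.31238019e+01 -2.44221675e+01  7.20128207e-02
  5.58935059e-02 -1.22473562e-04]
tool_pos [ 161.54572734 -499.37535613  404.03758997]
tcp_rot [-1.72101281  1.56923874  1.73340001]
contact_force [-0.23923073  0.76134493  0.39515438]
moment [ 0.05006357 -0.00810276 -0.00912313]
grip_width 91.78280435761863
scene {'K': array([[492.05676202,   0.        , 314.27559412],
       [  0.        , 492.05676202, 239.10186276],
       [  0.        ,   0.        ,   1.        ]]), 'k1': -0.06786741356961727, 'origin': array([1099.99570283, -259.64884846,  920.2968857 ]), 'orientation': array([-2.53596751,  0.01239291,  1.3648826 ])}
top {'K': array([[481.7588896 ,   0.        , 319.96802329],
       [  0.        , 481.7588896 , 242.66984591],
       [  0.        ,   0.        ,   1.        ]]), 'k1': 0.015174275429681453, 'origin': array([ 527.1171117 , -143.95229367, 1265.57099978]), 'orientation': array([-3.11565076,  0.00380508, -1.58238362])}
wrist {'K': array([[401.70119024,   0.        , 311.10534757],
       [  0.        , 401.70119024, 244.56346046],
       [  0.        ,   0.        ,   1.        ]]), 'k1': -0.009679497178960132, 'T_tool_cam': array([[ 1.00077995e-03, -2.66638207e-01,  9.63796174e-01,
         2.16692124e+01],
       [ 9.99999394e-01, -1.76295090e-04, -1.08714516e-03,
         7.55493232e-01],
       [ 4.59786970e-04,  9.63796677e-01,  2.66637869e-01,
        -7.13513969e+01],
       [ 0.00000000e+00,  0.00000000e+00,  0.00000000e+00,
         1.00000000e+00]])}
```

View pics/scene0.png

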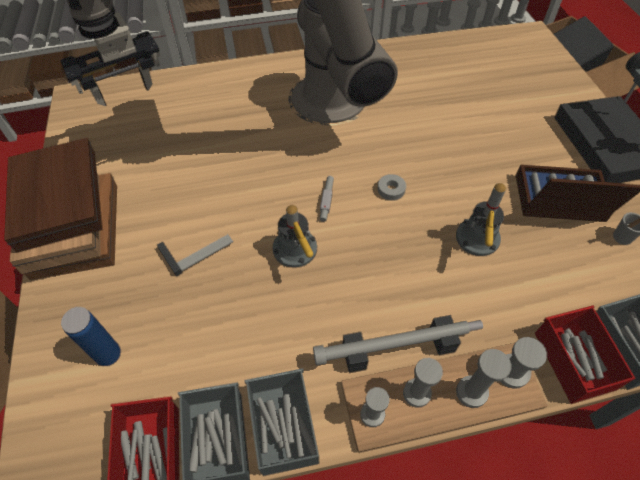

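View pics/top0.png

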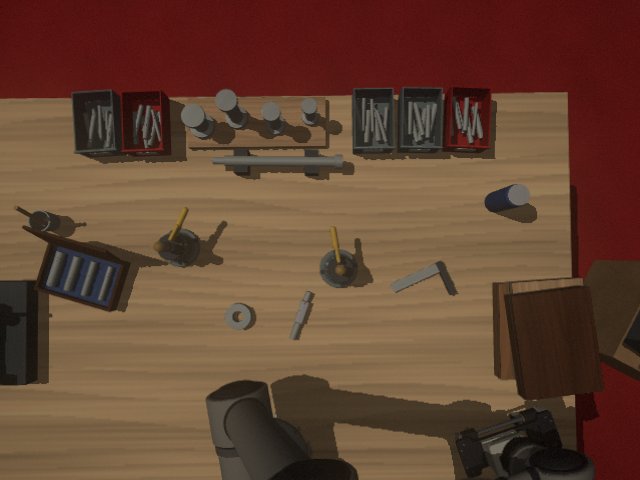

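View pics/wrist0.png

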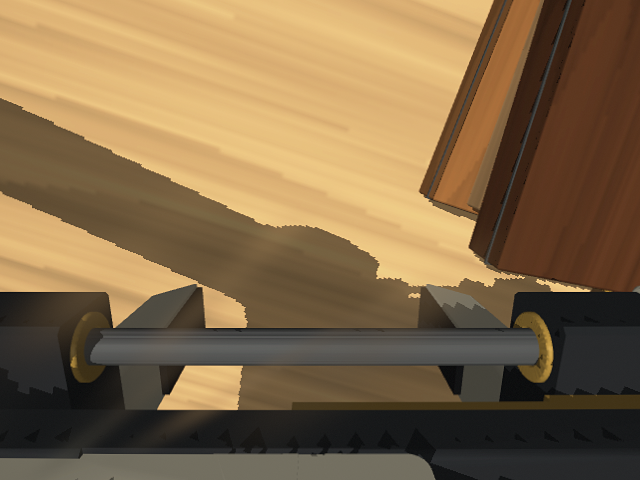

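The scene view shows jacks at about (295,245) and (480,235). The one at right in "scene" (left in "top", (180,247)) seems to have the tall post. I'll zoom in on both.

```bash
python3 - <<'E'
import cv2,numpy as np
s=cv2.imread("pics/scene0.png"); t=cv2.imread("pics/top0.png")
a=cv2.resize(s[170:270,430:530],(400,400),interpolation=cv2.INTER_CUBIC)
b=cv2.resize(s[190:290,250:350],(400,400),interpolation=cv2.INTER_CUBIC)
cv2.imwrite("pics/z1.png",np.hstack([a,b]))
a=cv2.resize(t[190:290,130:230],(400,400),interpolation=cv2.INTER_CUBIC)
b=cv2.resize(t[210:310,290:390],(400,400),interpolation=cv2.INTER_CUBIC)
cv2.imwrite("pics/z2.png",np.hstack([a,b]))
E
```

```text
(no output)
```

View pics/z1.png

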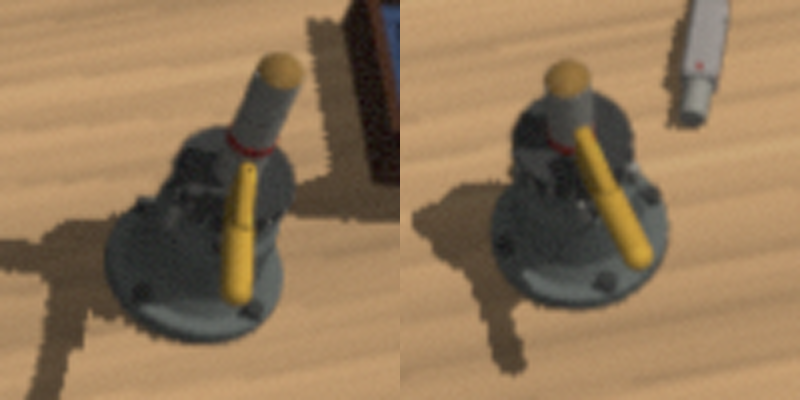

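View pics/z2.png

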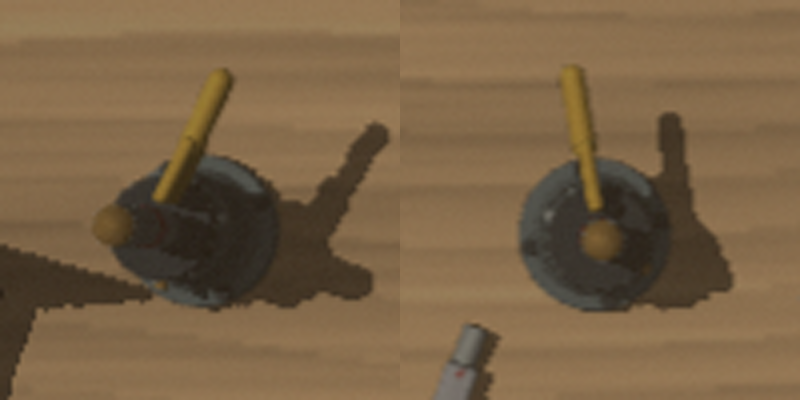

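```bash
cat > h.py <<'E'
import numpy as np,cv2
from scipy.spatial.transform import Rotation as Ro
def R(rpy): return Ro.from_euler('xyz',rpy).as_matrix()
def pose(c,obs=None):
    if 'origin' in c: return R(c['orientation']),np.array(c['origin'])
    T=np.array(c['T_tool_cam']); Rt=R(obs['tcp_rot'])
    return Rt@T[:3,:3], Rt@T[:3,3]+np.array(obs['tool_pos'])
def ray(c,uv,obs=None):
    Rc,o=pose(c,obs); K=c['K']; 
    d=cv2.undistortPoints(np.array([[uv]],float),K,np.array([c['k1'],0,0,0.]))[0,0]
    v=Rc@np.array([d[0],d[1],1]); return o,v/np.linalg.norm(v)
def plane(c,uv,z,obs=None):
    o,v=ray(c,uv,obs); return o+v*(z-o[2])/v[2]
def tri(rs):
    A=np.zeros((3,3));b=np.zeros(3)
    for o,v in rs:
        P=np.eye(3)-np.outer(v,v);A+=P;b+=P@o
    p=np.linalg.solve(A,b)
    return p,[np.linalg.norm((np.eye(3)-np.outer(v,v))@(p-o)) for o,v in rs]
def proj(c,p,obs=None):
    Rc,o=pose(c,obs)
    q=Rc.T@(np.array(p)-o); x,y=q[:2]/q[2]; f=1+c['k1']*(x*x+y*y)
    K=c['K']; return K[0,0]*x*f+K[0,2],K[1,1]*y*f+K[1,2]
E
python3 - <<'E'
from plant import bot
from h import *
np.set_printoptions(precision=1,suppress=True)
s=bot.capture("scene");t=bot.capture("top")
S=lambda a,b:(430+a/4-.4,170+b/4-.4); T=lambda a,b:(130+a/4-.4,190+b/4-.4)
print("tip",tri([ray(s,S(282,68)),ray(t,T(113,225))]), plane(s,S(282,68),180),plane(t,T(113,225),180))
print("lever",tri([ray(s,S(238,300)),ray(t,T(223,74))]), plane(s,S(238,300),121),plane(t,T(223,74),121))
# foot centre: circle in top
print("foot top",plane(t,T(203,230),10), "scene",plane(s,S(193,262),10))
# foot extents
for a in [(203,307),(278,230)]: print(plane(t,T(*a),8))
# tape lower edge: front edge of post in scene
print(plane(s,S(253,153),130))
# B jack
print("B tip",plane(t,(290+600/4-100,210+240/4),150))
E
```

```text
tip (array([551.9, 223.4, 181.4]), [np.float64(1.2898503263632393), np.float64(1.2898503263632188)]) [550.7 222.9 180. ] [552.4 225.1 180. ]
lever (array([642.5, 178.4, 121. ]), [np.float64(1.1523615773347122), np.float64(1.1523615773348224)]) [642.3 177.2 121. ] [642.9 179.6 121. ]
foot top [552.5 224.4  10. ] scene [548.8 223.1  10. ]
[502.3 225.2   8. ]
[551.9 176.1   8. ]
[563.9 216.7 130. ]
B tip [ 492.4 -185.6  150. ]
```

```bash
python3 - <<'E'
from plant import bot
from h import *
np.set_printoptions(precision=3,suppress=True)
o=bot.get_obs();M=R(o['tcp_rot']);print(M)
y=M[:,1];az=np.degrees(np.arctan2(y[1],y[0]));print(az,np.degrees(o['joint_positions']))
d=np.array([552,223.5,380])-o['tool_pos'];print(d,M.T@d/10)
t=bot.capture("top");s=bot.capture("scene")
print(plane(t,(128,255),0),plane(t,(30,230),0), bot.grip_point_offset)
# scene box rear edge top-left corner & same in top
print(tri([ray(s,(523,167)),ray(t,(118,312))]),tri([ray(s,(632,183)),ray(t,(26,230))]))
E
```

```text
[[-0.     0.308 -0.951]
 [ 0.001 -0.951 -0.308]
 [-1.    -0.001 -0.   ]]
-72.07498712264163 [-80.443  19.615  87.345  -0.003  73.076  -8.367]
[390.435 722.979 -24.435] [  2.481 -56.771 -59.4  ]
[533.535 364.513   0.   ] [602.114 620.172   0.   ] 159.20000000000002
(array([393.027, 388.128,  33.657]), [np.float64(11.8416477488908), np.float64(11.841647748890754)]) (array([588.851, 520.937, 165.444]), [np.float64(7.887124497782698), np.float64(7.8871244977826365)])
```

Call:
arm_command([
  [0,-2.4,-3.8,-8.5,1],
  [0,-4.8,-7.6,-17,1],
  [0,-7.2,-11.4,-25.5,1],
  [0,-9.6,-15.2,-34,1],
  [0,-12,-19,-42.5,1],
  [0,-14.4,-22.8,-51,1],
  [0,-16.8,-26.6,-59.5,1],
  [0,-19.2,-30.4,-68,1],
  [0,-21.6,-34.2,-76.5,1],
  [0,-24,-38,-85,1],
])

```text
time: 1.35
tool_pos: [450.2, -152.5, 404.9]
tcp_rot: [1.145, 1.57, -0.194]
contact_force: [-0.0, -0.9, 0.8]
grip_width: 91.8
```

```bash
cat >> h.py <<'E'
def go(target,azd,o):
    M=R(o['tcp_rot']); d=np.array(target)-o['tool_pos']
    y=M[:,1]; az=np.degrees(np.arctan2(y[1],y[0]))
    print('t',o['time'],'pos',np.round(o['tool_pos'],1),'az',round(az,1),'F',np.round(o['contact_force'],1),'w',round(o['grip_width'],1))
    print('shift cm',np.round(M.T@d/10,2),'turn',round(az-azd,1))
E
python3 - <<'E'
from plant import bot
from h import *
go([552,223.5,400],36,bot.get_obs())
E
```

```text
t 1.35 pos [ 450.2 -152.5  404.9] az 13.3 F [-0.  -0.9  0.8] w 91.8
shift cm [  0.49  18.54 -34.26] turn -22.7
```

Call:
arm_command([
  [0,2,-3.8,-2.5,1],
  [0,4,-7.6,-5,1],
  [0,6,-11.4,-7.5,1],
  [0,8,-15.2,-10,1],
  [0,10,-19,-12.5,1],
  [0,12,-22.8,-15,1],
  [0,14,-26.6,-17.5,1],
  [0,16,-30.4,-20,1],
  [0,18.5,-34.2,-22.7,1],
  [0,18.5,-34.2,-22.7,1],
])

```text
time: 2.35
tool_pos: [552.2, 227.3, 404.1]
tcp_rot: [2.11, 1.569, 1.173]
contact_force: [-0.2, 0.3, 0.0]
grip_width: 91.6
```

```bash
python3 - <<'E'
from plant import bot
from h import *
o=bot.get_obs()
go([552,223.5,400],36,o)
w=bot.capture("wrist");cv2.imwrite("pics/w1.png",w['frame'])
for p in [(552,223.5,183),(552,223.5,96),(640,179,121)]: print(proj(w,p,o))
E
```

```text
t 2.35 pos [552.2 227.3 404.1] az 36.3 F [-0.2  0.3  0. ] w 91.6
shift cm [ 0.41 -0.24  0.3 ] turn 0.3
(np.float64(306.95125951070884), np.float64(279.82590855975263))
(np.float64(307.8953288117266), np.float64(238.52853019534368))
(np.float64(368.58718360391794), np.float64(362.77340044209234))
```

View pics/w1.png

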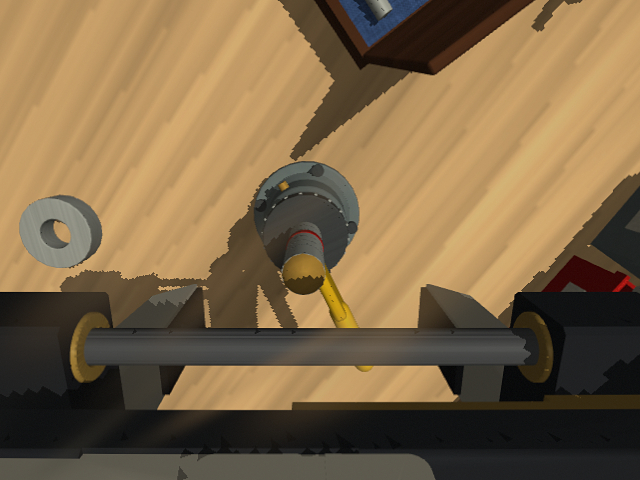

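```bash
python3 - <<'E'
import cv2
w=cv2.imread("pics/w1.png")
z=cv2.resize(w[150:300,240:390],(600,600),interpolation=cv2.INTER_CUBIC)
cv2.imwrite("pics/w1z.png",z)
hsv=cv2.cvtColor(w,cv2.COLOR_BGR2HSV)
E
```

```text
(no output)
```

View pics/w1z.png

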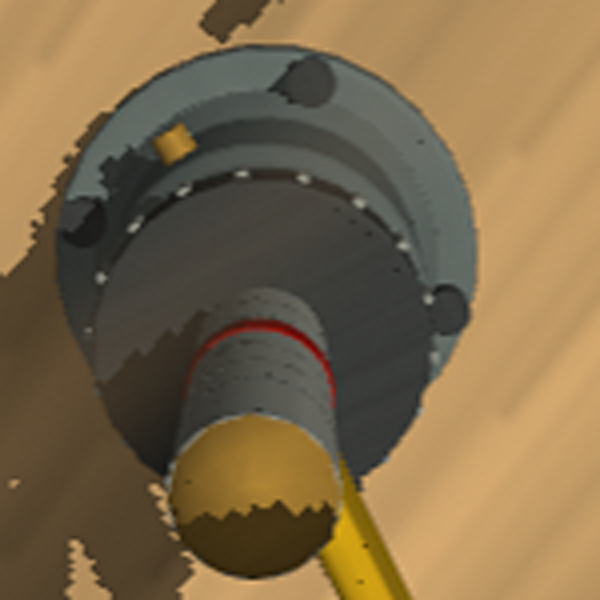

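```bash
cat >> h.py <<'E'
def redmask(f):
    b,g,r=[f[...,i].astype(int) for i in range(3)]
    return ((r-np.maximum(b,g))>35)&(g<0.45*r)
E
python3 - <<'E'
from plant import bot
from h import *
np.set_printoptions(precision=1,suppress=True)
o=bot.get_obs();w=bot.capture("wrist");s=bot.capture("scene");cv2.imwrite("pics/s1.png",s['frame'])
f=w['frame'].astype(int)
for c in (302,305,308): print(c,[(r,*f[r,c][::-1]) for r in range(216,240)])
m=redmask(w['frame'])[200:270,270:340]; ys,xs=np.nonzero(m); print('w red',[(x+270,ys[xs==x].min()+200,ys[xs==x].max()+200) for x in sorted(set(xs))])
m=redmask(s['frame'])[170:260,450:530]; ys,xs=np.nonzero(m); print('s red',[(x+450,ys[xs==x].min()+170,ys[xs==x].max()+170) for x in sorted(set(xs))])
z=cv2.resize(s['frame'][175:255,450:530],(600,600),interpolation=cv2.INTER_CUBIC);cv2.imwrite("pics/s1z.png",z)
# axis estimates by wrist
print('tip',plane(w,(303.6,273.6),182,o),'ring',plane(w,(306.5,237),96,o))
E
```

```text
302 [(216, np.int64(69), np.int64(66), np.int64(59)), (217, np.int64(69), np.int64(65), np.int64(59)), (218, np.int64(68), np.int64(65), np.int64(58)), (219, np.int64(69), np.int64(65), np.int64(60)), (220, np.int64(68), np.int64(65), np.int64(58)), (221, np.int64(70), np.int64(66), np.int64(58)), (222, np.int64(72), np.int64(68), np.int64(59)), (223, np.int64(65), np.int64(62), np.int64(54)), (224, np.int64(78), np.int64(75), np.int64(68)), (225, np.int64(71), np.int64(68), np.int64(60)), (226, np.int64(71), np.int64(70), np.int64(61)), (227, np.int64(59), np.int64(55), np.int64(48)), (228, np.int64(72), np.int64(28), np.int64(18)), (229, np.int64(73), np.int64(27), np.int64(19)), (230, np.int64(128), np.int64(44), np.int64(35)), (231, np.int64(73), np.int64(70), np.int64(63)), (232, np.int64(64), np.int64(64), np.int64(58)), (233, np.int64(67), np.int64(66), np.int64(59)), (234, np.int64(66), np.int64(64), np.int64(58)), (235, np.int64(70), np.int64(69), np.int64(62)), (236, np.int64(70), np.int64(69), np.int64(62)), (237, np.int64(60), np.int64(59), np.int64(53)), (238, np.int64(6
[... 3594 characters left out ...]
), np.int64(231), np.int64(232)), (np.int64(319), np.int64(231), np.int64(233)), (np.int64(320), np.int64(232), np.int64(234)), (np.int64(321), np.int64(233), np.int64(235)), (np.int64(322), np.int64(234), np.int64(236)), (np.int64(323), np.int64(236), np.int64(237)), (np.int64(324), np.int64(238), np.int64(239)), (np.int64(325), np.int64(239), np.int64(242)), (np.int64(326), np.int64(242), np.int64(244))]
s red [(np.int64(488), np.int64(205), np.int64(205)), (np.int64(490), np.int64(207), np.int64(207)), (np.int64(491), np.int64(207), np.int64(207)), (np.int64(492), np.int64(207), np.int64(208)), (np.int64(493), np.int64(208), np.int64(208))]
tip [548.1 222.5 182. ] ring [549.8 221.2  96. ]
```

View pics/s1z.png

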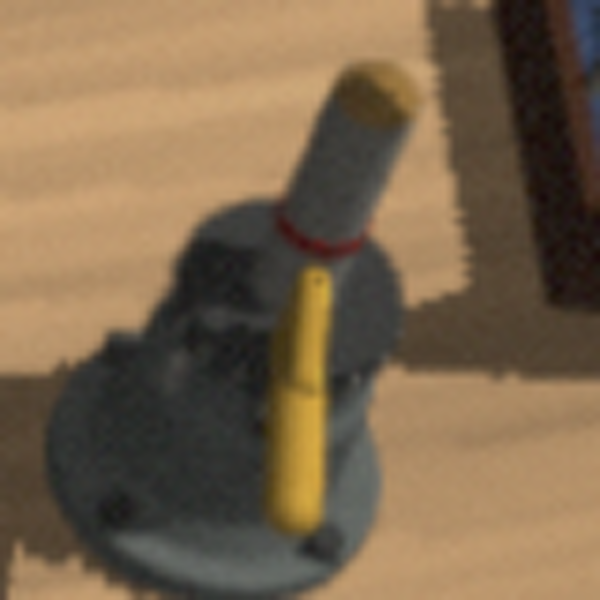

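```bash
python3 - <<'E'
from plant import bot
from h import *
np.set_printoptions(precision=1,suppress=True)
o=bot.get_obs();w=bot.capture("wrist");s=bot.capture("scene")
def hz(c,uv,ax,o=None):
    # front of cylinder r=12 toward camera
    Rc,C=pose(c,o); d=C[:2]-ax; d/=np.linalg.norm(d); n=d
    oo,v=ray(c,uv,o); t=(n@(ax-oo[:2])+12)/(n@v[:2]); return (oo+v*t)
for ax in [(549,222),(550.5,223),(552,223.5)]:
    ax=np.array(ax)
    print(ax,'w tape',hz(w,(308,226.4),ax,o),'w base',hz(w,(308,218.9),ax,o),'s tape',hz(s,(493.2,208.7),ax))
for z in (120,125,130,135,140):
  Rc,C=pose(s);ax=np.array([550.5,223]);d=C[:2]-ax;d/=np.linalg.norm(d);p=ax+12*d
  q=hz(s,(493.2,208.7),ax)
  print(z,proj(s,(*p,z)))
E
```

```text
[549 222] w tape [541.7 231.5 127.5] w base [541.5 231.4 103.7] s tape [562.8 219.5 125. ]
[550.5 223. ] w tape [541.7 231.5 127.2] w base [541.6 231.3 103.3] s tape [563.1 219.2 125.5]
[552.  223.5] w tape [542.  231.  124.7] w base [541.9 230.9 100.6] s tape [563.7 218.7 126.4]
120 (np.float64(489.91617540518735), np.float64(209.33138654286705))
125 (np.float64(490.58642539037805), np.float64(207.83418137158327))
130 (np.float64(491.26175678130573), np.float64(206.32504267592546))
135 (np.float64(491.9422238388011), np.float64(204.80383465519236))
140 (np.float64(492.62788152388384), np.float64(203.27041957764936))
```

```bash
python3 - <<'E'
from plant import bot
from h import *
go([550.5,223,309],36,bot.get_obs())
E
```

```text
t 2.6 pos [551.6 221.8 405. ] az 35.9 F [-0.7  0.1 -0.1] w 91.5
shift cm [ 9.6  -0.01 -0.17] turn -0.1
```

Call:
arm_command([
  [2,0,-0.1,0,1],
  [4,0,-0.2,0,1],
  [6,0,-0.2,0,1],
  [8,0,-0.2,0,1],
  [9.6,0,-0.2,0,1],
  [9.6,0,-0.2,0,1],
  [9.6,0,-0.2,0,1],
])

```text
time: 3.3
tool_pos: [550.6, 222.5, 309.6]
tcp_rot: [0.321, 1.57, -0.624]
contact_force: [0.5, -0.0, 0.2]
grip_width: 92.2
```

```bash
python3 - <<'E'
from plant import bot
from h import *
o=bot.get_obs()
go([550.5,223,309],36,o)
w=bot.capture("wrist");cv2.imwrite("pics/w2.png",w['frame'])
for p in [(550.5,223,183),(550.5,223,96),(550.5,223,122)]: print(proj(w,p,o))
E
```

```text
t 3.3 pos [550.6 222.5 309.6] az 35.8 F [ 0.5 -0.   0.2] w 92.2
shift cm [ 0.06  0.02 -0.05] turn -0.2
(np.float64(313.72109760848485), np.float64(378.7972294629569))
(np.float64(312.53304352021746), np.float64(277.95409842200314))
(np.float64(312.7716718944347), np.float64(298.2004665766972))
```

View pics/w2.png

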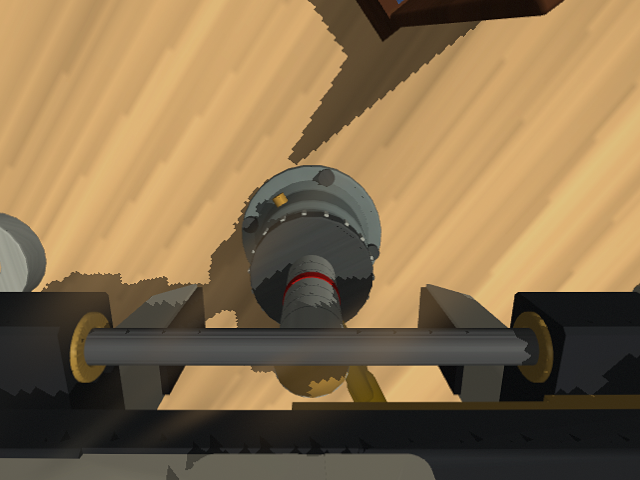

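```bash
cat >> h.py <<'E'
def hz(c,uv,ax,o=None):
    ax=np.array(ax,float)
    Rc,C=pose(c,o); d=C[:2]-ax; n=d/np.linalg.norm(d)
    oo,v=ray(c,uv,o); t=(n@(ax-oo[:2])+12)/(n@v[:2]); return (oo+v*t)
E
python3 - <<'E'
from plant import bot
from h import *
np.set_printoptions(precision=1,suppress=True)
o=bot.get_obs();w=bot.capture("wrist");f=w['frame']
cv2.imwrite("pics/w2z.png",cv2.resize(f[200:330,240:380],(800,743),interpolation=cv2.INTER_CUBIC)[:600])
for c in (310,313): print(c,[(r,*map(int,f[r,c][::-1])) for r in range(248,284)])
E
```

```text
310 [(248, 62, 65, 63), (249, 61, 63, 61), (250, 62, 64, 62), (251, 61, 63, 62), (252, 61, 63, 60), (253, 59, 61, 58), (254, 67, 68, 63), (255, 86, 86, 80), (256, 86, 87, 80), (257, 87, 87, 80), (258, 87, 87, 80), (259, 87, 88, 81), (260, 71, 71, 66), (261, 86, 87, 80), (262, 77, 77, 71), (263, 87, 87, 80), (264, 87, 86, 80), (265, 87, 87, 81), (266, 87, 86, 80), (267, 87, 88, 80), (268, 77, 77, 71), (269, 88, 88, 81), (270, 88, 91, 84), (271, 88, 53, 48), (272, 88, 14, 13), (273, 88, 10, 7), (274, 87, 12, 10), (275, 83, 11, 10), (276, 171, 19, 15), (277, 110, 72, 66), (278, 86, 89, 82), (279, 85, 87, 80), (280, 87, 88, 80), (281, 87, 87, 80), (282, 87, 87, 80), (283, 88, 88, 81)]
313 [(248, 62, 64, 62), (249, 62, 64, 62), (250, 62, 64, 61), (251, 61, 63, 60), (252, 62, 64, 60), (253, 63, 64, 61), (254, 65, 66, 63), (255, 92, 94, 85), (256, 92, 94, 85), (257, 92, 93, 84), (258, 92, 93, 85), (259, 91, 92, 85), (260, 92, 93, 85), (261, 92, 93, 85), (262, 81, 82, 77), (263, 92, 93, 85), (264, 92, 93, 86), (265, 91, 93, 84), (266, 91, 93, 85), (267, 91, 92, 85), (268, 93, 94, 86), (269, 81, 84, 76), (270, 91, 96, 88), (271, 93, 66, 61), (272, 93, 15, 14), (273, 93, 11, 11), (274, 91, 11, 8), (275, 89, 13, 10), (276, 150, 16, 13), (277, 119, 69, 63), (278, 90, 94, 86), (279, 91, 93, 86), (280, 91, 92, 84), (281, 91, 92, 84), (282, 91, 91, 83), (283, 92, 93, 85)]
```

View pics/w2z.png

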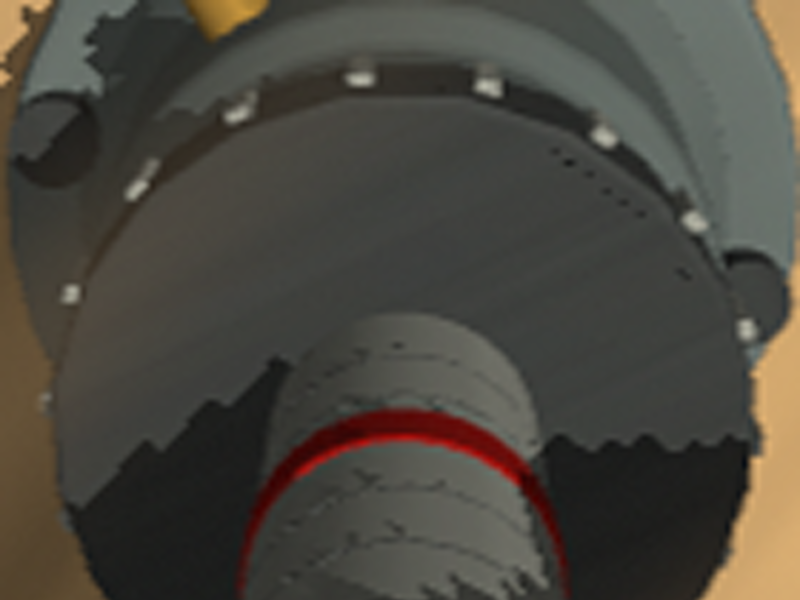

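```bash
python3 - <<'E'
from plant import bot
from h import *
np.set_printoptions(precision=1,suppress=True)
o=bot.get_obs();w=bot.capture("wrist")
M=R(o['tcp_rot']);z=M[:,2]
for k in (-1,0,1,2,3,4):
    ax=np.array([550.5,223])+k*z[:2]
    print(k,ax,[hz(w,(311.5,r),ax,o)[2] for r in (254.4,271.0,276.9)])
E
```

```text
-1 [549.9 223.8] [np.float64(97.94322463078805), np.float64(122.84503292612027), np.float64(130.3103967752757)]
0 [550.5 223. ] [np.float64(94.65108182185978), np.float64(119.98293456307124), np.float64(127.5772211402074)]
1 [551.1 222.2] [np.float64(91.35893566947112), np.float64(117.12083340677304), np.float64(124.84404287019132)]
2 [551.7 221.4] [np.float64(88.06678630047031), np.float64(114.25872956283641), np.float64(122.11086206474488)]
3 [552.3 220.6] [np.float64(84.77463383541266), np.float64(111.39662313165366), np.float64(119.37767881847438)]
4 [552.8 219.8] [np.float64(81.48247838894397), np.float64(108.53451420871534), np.float64(116.64449322137253)]
```

Call:
arm_command([
  [0,0,0,0,0],
  [0,0,0,0,0],
  [0,0,0,0,0],
  [0,0,0,0,0],
  [0,0,0,0,0],
  [0,0,0,0,0],
  [0,0,0,0,0],
  [0,0,0,0,0],
])

```text
time: 4.25
tool_pos: [550.7, 223.1, 310.3]
tcp_rot: [0.991, 1.568, 0.046]
contact_force: [0.4, 0.0, -0.5]
grip_width: 32.5
```

```bash
python3 - <<'E'
from plant import bot
from h import *
go([550.5,223,285],36,bot.get_obs())
E
```

```text
t 4.25 pos [550.7 223.1 310.3] az 35.9 F [ 0.4  0.  -0.5] w 32.5
shift cm [ 2.53 -0.03 -0.01] turn -0.1
```

Call:
arm_command([
  [0,0,0,0,0],
  [0,0,0,0,0],
  [0,0,0,0,0],
  [0,0,0,0,0],
])

```text
time: 4.65
tool_pos: [550.4, 222.8, 310.2]
tcp_rot: [0.379, 1.57, -0.566]
contact_force: [-3.9, -3.3, 2.3]
grip_width: 23.8
```

```bash
python3 - <<'E'
from plant import bot
from h import *
go([550.5,223,285],36,bot.get_obs())
E
```

```text
t 4.65 pos [550.4 222.8 310.2] az 35.9 F [-3.9 -3.3  2.3] w 23.8
shift cm [ 2.52  0.02 -0.01] turn -0.1
```

Call:
arm_command([
  [0.3,-0.02,0,0,0],
  [0.7,-0.05,0,0,0],
  [1.1,-0.05,0,0,0],
  [1.5,-0.05,0,0,0],
  [1.9,-0.05,0,0,0],
  [2.2,-0.05,0,0,0],
  [2.2,-0.05,0,0,0],
  [2.2,-0.05,0,0,0],
])

```text
time: 5.45
tool_pos: [550.2, 222.7, 289.0]
tcp_rot: [0.952, 1.568, 0.008]
contact_force: [-3.8, -1.0, 7.4]
grip_width: 23.2
```

```bash
cat > look.py <<'E'
import sys
from plant import bot
from h import *
n=sys.argv[1]
o=bot.get_obs()
go([550.5,223,285],36,o)
w=bot.capture("wrist");f=w['frame'];cv2.imwrite(f"pics/{n}.png",f)
cv2.imwrite(f"pics/{n}z.png",cv2.resize(f[230:330,250:380],(780,600),interpolation=cv2.INTER_CUBIC))
for c in (308,311,314): print(c,[(r,*map(int,f[r,c][::-1])) for r in range(258,292)])
E
python3 look.py w3
```

```text
t 5.45 pos [550.2 222.7 289. ] az 35.9 F [-3.8 -1.   7.4] w 23.2
shift cm [ 0.4   0.04 -0.01] turn -0.1
308 [(258, 75, 76, 73), (259, 76, 77, 73), (260, 75, 77, 73), (261, 75, 76, 72), (262, 74, 77, 72), (263, 74, 76, 72), (264, 74, 77, 72), (265, 74, 77, 72), (266, 74, 76, 72), (267, 73, 75, 72), (268, 72, 74, 71), (269, 89, 90, 83), (270, 97, 100, 91), (271, 96, 104, 95), (272, 99, 35, 31), (273, 101, 15, 14), (274, 99, 14, 9), (275, 97, 15, 11), (276, 121, 17, 15), (277, 204, 24, 20), (278, 100, 101, 92), (279, 94, 99, 91), (280, 97, 99, 91), (281, 99, 100, 92), (282, 69, 70, 65), (283, 69, 70, 65), (284, 69, 70, 64), (285, 53, 54, 51), (286, 69, 69, 64), (287, 69, 70, 64), (288, 69, 70, 64), (289, 69, 70, 64), (290, 69, 70, 64), (291, 69, 70, 65)]
311 [(258, 75, 76, 74), (259, 75, 77, 74), (260, 76, 77, 74), (261, 75, 77, 74), (262, 74, 76, 73), (263, 74, 76, 73), (264, 75, 77, 72), (265, 73, 75, 72), (266, 73, 75, 72), (267, 73, 75, 71), (268, 81, 83, 78), (269, 93, 96, 89), (270, 105, 107, 99), (271, 104, 112, 103), (272, 105, 25, 22), (273, 106, 13, 10), (274, 105, 17, 13), (2
[... 300 characters left out ...]
 69, 70, 65), (291, 71, 71, 66)]
314 [(258, 76, 77, 74), (259, 75, 77, 74), (260, 74, 77, 74), (261, 74, 77, 73), (262, 74, 76, 73), (263, 74, 77, 73), (264, 72, 75, 72), (265, 73, 75, 71), (266, 74, 76, 73), (267, 74, 76, 72), (268, 73, 74, 70), (269, 104, 105, 97), (270, 112, 114, 105), (271, 66, 75, 68), (272, 111, 42, 38), (273, 111, 15, 13), (274, 110, 15, 13), (275, 108, 16, 13), (276, 120, 16, 13), (277, 203, 22, 18), (278, 112, 114, 105), (279, 109, 113, 105), (280, 89, 91, 84), (281, 68, 69, 64), (282, 69, 70, 65), (283, 70, 72, 66), (284, 70, 71, 65), (285, 62, 64, 59), (286, 68, 69, 63), (287, 70, 71, 65), (288, 70, 71, 65), (289, 70, 71, 66), (290, 70, 72, 66), (291, 70, 71, 66)]
```

View pics/w3z.png

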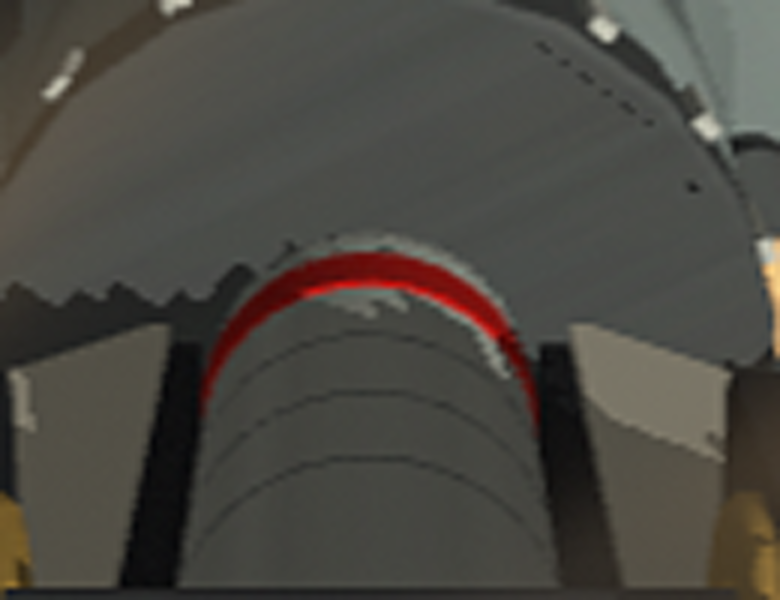

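Call:
arm_command([
  [0.2,0,0,0,0],
  [0.35,0,0,0,0],
  [0.35,0,0,0,0],
  [0.35,0,0,0,0],
])

```text
time: 5.9
tool_pos: [550.1, 222.7, 286.3]
tcp_rot: [0.979, 1.568, 0.034]
contact_force: [-3.6, -1.8, 6.0]
grip_width: 23.5
```

```bash
python3 look.py w4
```

```text
t 5.9 pos [550.1 222.7 286.3] az 35.9 F [-3.6 -1.8  6. ] w 23.5
shift cm [ 0.13  0.05 -0.  ] turn -0.1
308 [(258, 75, 77, 74), (259, 76, 77, 74), (260, 75, 77, 73), (261, 75, 76, 72), (262, 75, 77, 72), (263, 75, 77, 72), (264, 74, 76, 72), (265, 74, 76, 73), (266, 74, 77, 72), (267, 74, 77, 73), (268, 74, 77, 72), (269, 73, 75, 72), (270, 74, 77, 74), (271, 66, 73, 67), (272, 101, 33, 29), (273, 101, 15, 12), (274, 100, 15, 12), (275, 97, 13, 10), (276, 122, 18, 16), (277, 205, 24, 19), (278, 102, 103, 94), (279, 97, 102, 93), (280, 82, 84, 77), (281, 69, 70, 64), (282, 69, 71, 65), (283, 69, 71, 64), (284, 69, 70, 64), (285, 53, 55, 52), (286, 69, 70, 64), (287, 70, 71, 65), (288, 69, 71, 65), (289, 68, 69, 64), (290, 69, 70, 64), (291, 69, 71, 64)]
311 [(258, 75, 77, 73), (259, 75, 77, 74), (260, 75, 77, 73), (261, 76, 78, 74), (262, 75, 77, 74), (263, 75, 77, 74), (264, 74, 77, 73), (265, 75, 77, 72), (266, 74, 77, 72), (267, 74, 76, 73), (268, 73, 75, 72), (269, 74, 75, 72), (270, 81, 84, 79), (271, 104, 113, 104), (272, 107, 27, 23), (273, 106, 13, 12), (274, 105, 15, 12), (275
[... 284 characters left out ...]
(290, 71, 72, 67), (291, 71, 71, 66)]
314 [(258, 75, 77, 73), (259, 76, 78, 74), (260, 75, 76, 73), (261, 74, 76, 73), (262, 74, 77, 74), (263, 74, 76, 73), (264, 74, 76, 73), (265, 74, 76, 73), (266, 73, 75, 72), (267, 73, 75, 71), (268, 74, 77, 73), (269, 75, 77, 73), (270, 72, 75, 71), (271, 111, 118, 108), (272, 112, 47, 42), (273, 110, 15, 12), (274, 110, 15, 12), (275, 109, 16, 14), (276, 120, 15, 13), (277, 203, 23, 18), (278, 113, 116, 106), (279, 88, 93, 86), (280, 69, 70, 65), (281, 69, 70, 64), (282, 71, 72, 67), (283, 70, 71, 65), (284, 71, 72, 65), (285, 62, 64, 59), (286, 68, 70, 64), (287, 70, 71, 65), (288, 69, 71, 65), (289, 70, 71, 66), (290, 70, 72, 66), (291, 70, 71, 65)]
```

View pics/w4z.png

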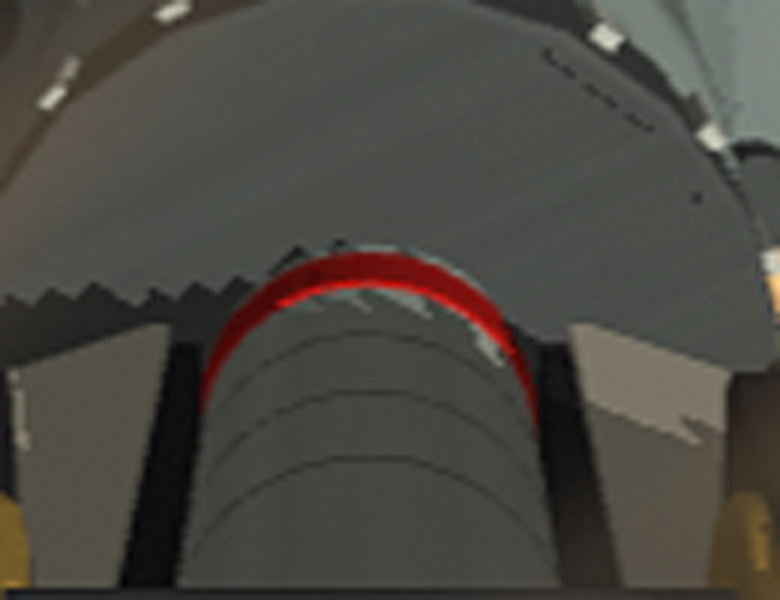

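Call:
arm_command([
  [0.15,0,0,0,0],
  [0.25,0,0,0,0],
  [0.25,0,0,0,0],
  [0.25,0,0,0,0],
])

```text
time: 6.35
tool_pos: [550.1, 222.7, 284.6]
tcp_rot: [0.993, 1.568, 0.048]
contact_force: [-4.1, -2.6, 7.4]
grip_width: 23.7
```

```bash
python3 look.py w5
```

```text
t 6.35 pos [550.1 222.7 284.6] az 35.9 F [-4.1 -2.6  7.4] w 23.7
shift cm [-0.04  0.05  0.  ] turn -0.1
308 [(258, 77, 78, 75), (259, 74, 76, 73), (260, 75, 77, 73), (261, 75, 77, 73), (262, 75, 77, 73), (263, 75, 77, 72), (264, 76, 78, 73), (265, 75, 77, 73), (266, 75, 77, 72), (267, 75, 77, 72), (268, 75, 77, 73), (269, 74, 77, 72), (270, 72, 76, 72), (271, 72, 81, 77), (272, 97, 30, 26), (273, 101, 13, 10), (274, 101, 14, 13), (275, 88, 12, 11), (276, 122, 18, 16), (277, 205, 23, 18), (278, 102, 103, 94), (279, 84, 88, 81), (280, 99, 100, 91), (281, 100, 101, 93), (282, 69, 70, 64), (283, 68, 69, 63), (284, 70, 71, 65), (285, 55, 56, 53), (286, 69, 70, 64), (287, 69, 70, 64), (288, 69, 70, 65), (289, 68, 70, 64), (290, 70, 71, 65), (291, 69, 70, 64)]
311 [(258, 75, 77, 73), (259, 75, 76, 73), (260, 76, 77, 73), (261, 76, 78, 74), (262, 75, 76, 74), (263, 76, 77, 74), (264, 73, 76, 73), (265, 74, 77, 74), (266, 74, 77, 72), (267, 74, 77, 73), (268, 73, 76, 72), (269, 73, 76, 73), (270, 73, 77, 73), (271, 58, 68, 64), (272, 107, 20, 16), (273, 107, 16, 12), (274, 106, 16, 13), (275,
[... 288 characters left out ...]
(290, 70, 72, 66), (291, 70, 71, 65)]
314 [(258, 75, 76, 73), (259, 75, 76, 73), (260, 76, 77, 74), (261, 76, 77, 73), (262, 75, 77, 73), (263, 74, 76, 73), (264, 74, 76, 73), (265, 73, 76, 73), (266, 74, 77, 73), (267, 73, 75, 72), (268, 73, 76, 73), (269, 74, 76, 72), (270, 75, 77, 72), (271, 72, 81, 76), (272, 101, 35, 31), (273, 111, 16, 14), (274, 110, 14, 13), (275, 109, 16, 13), (276, 120, 15, 14), (277, 204, 24, 20), (278, 101, 102, 94), (279, 94, 100, 91), (280, 115, 117, 107), (281, 71, 73, 66), (282, 69, 70, 64), (283, 70, 71, 65), (284, 71, 72, 66), (285, 62, 65, 60), (286, 68, 69, 64), (287, 71, 71, 66), (288, 70, 72, 66), (289, 69, 71, 65), (290, 70, 71, 66), (291, 70, 71, 64)]
```

View pics/w5z.png

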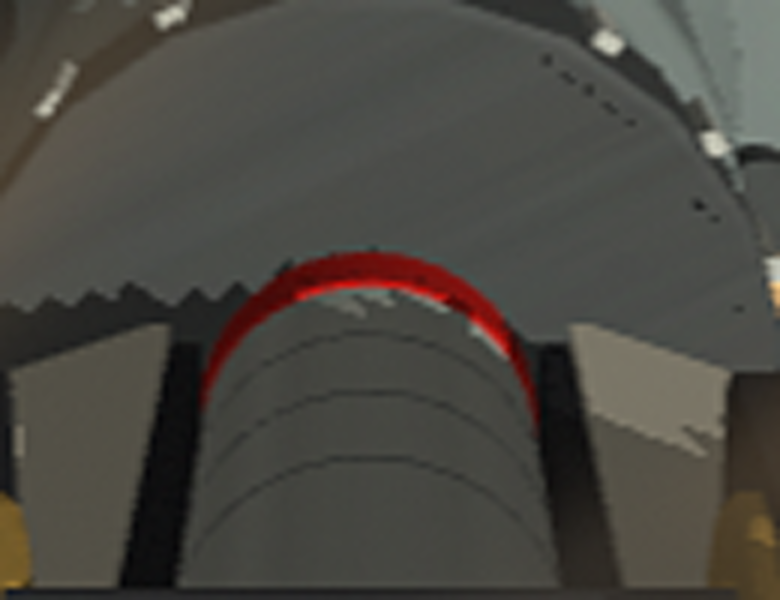

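Call:
arm_command([
  [0.1,0,0,0,0],
  [0.2,0,0,0,0],
  [0.2,0,0,0,0],
  [0.2,0,0,0,0],
])

```text
time: 6.8
tool_pos: [550.0, 222.7, 283.4]
tcp_rot: [0.999, 1.567, 0.055]
contact_force: [-3.9, -2.2, 7.5]
grip_width: 23.3
```

```bash
python3 look.py w6; python3 -c "
import cv2,numpy as np
c=[]
for n in 'w4','w5','w6':
    f=cv2.imread(f'pics/{n}.png').astype(float)
    rr=f[268:281,300:324]; ratio=(rr[...,2]-rr[...,1])/(rr[...,2]+1); print(n,[round(x,2) for x in np.clip(ratio/.85,0,1).sum(0)])
"
```

```text
t 6.8 pos [550.  222.7 283.4] az 35.9 F [-3.9 -2.2  7.5] w 23.3
shift cm [-0.16  0.06  0.01] turn -0.1
308 [(258, 77, 79, 75), (259, 77, 78, 75), (260, 75, 77, 73), (261, 75, 77, 73), (262, 75, 76, 72), (263, 76, 77, 72), (264, 76, 77, 73), (265, 75, 77, 72), (266, 74, 76, 72), (267, 74, 76, 72), (268, 74, 77, 72), (269, 75, 78, 73), (270, 74, 78, 73), (271, 71, 79, 76), (272, 97, 29, 26), (273, 101, 15, 12), (274, 100, 13, 11), (275, 98, 15, 11), (276, 120, 15, 13), (277, 204, 23, 19), (278, 103, 103, 94), (279, 98, 103, 94), (280, 69, 71, 65), (281, 69, 70, 64), (282, 69, 70, 64), (283, 69, 70, 64), (284, 70, 71, 64), (285, 54, 56, 52), (286, 69, 71, 64), (287, 69, 70, 64), (288, 69, 70, 64), (289, 69, 70, 65), (290, 69, 70, 64), (291, 69, 71, 65)]
311 [(258, 76, 77, 74), (259, 75, 77, 74), (260, 75, 77, 74), (261, 75, 77, 74), (262, 75, 77, 74), (263, 75, 77, 73), (264, 76, 77, 74), (265, 75, 77, 72), (266, 74, 76, 72), (267, 74, 77, 72), (268, 74, 77, 72), (269, 74, 76, 72), (270, 73, 77, 73), (271, 72, 81, 77), (272, 107, 21, 18), (273, 107, 15, 12), (274, 106, 16, 11), (275, 10
[... 1586 characters left out ...]
loat64(5.89), np.float64(5.78), np.float64(5.81), np.float64(5.81), np.float64(5.8), np.float64(5.75), np.float64(5.97), np.float64(6.02), np.float64(5.84), np.float64(5.72), np.float64(5.95), np.float64(5.87), np.float64(5.56), np.float64(5.93), np.float64(6.03)]
w6 [np.float64(5.82), np.float64(5.84), np.float64(5.72), np.float64(5.75), np.float64(5.63), np.float64(6.02), np.float64(5.78), np.float64(5.66), np.float64(5.79), np.float64(5.89), np.float64(5.79), np.float64(5.77), np.float64(5.82), np.float64(5.79), np.float64(5.73), np.float64(5.88), np.float64(6.02), np.float64(5.84), np.float64(5.75), np.float64(5.83), np.float64(5.82), np.float64(5.47), np.float64(5.85), np.float64(6.09)]
```

View pics/w6z.png

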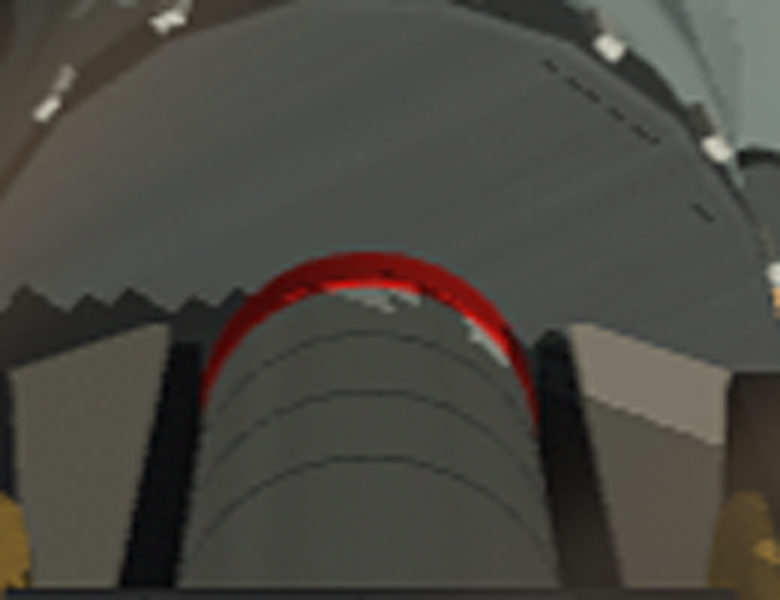

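Call:
arm_command([
  [0.1,0,0,0,0],
  [0.1,0,0,0,0],
  [0.1,0,0,0,0],
])

```text
time: 7.15
tool_pos: [549.9, 222.7, 283.3]
tcp_rot: [1.003, 1.567, 0.058]
contact_force: [-3.9, -2.9, 8.3]
grip_width: 23.5
```

```bash
cat > red.py <<'E'
import sys,numpy as np
from plant import bot
from h import *
n=sys.argv[1]
o=bot.get_obs()
go([550.5,223,o['tool_pos'][2]],float(sys.argv[2]),o); print('z',o['tool_pos'][2],'M',np.round(o['moment'],2),'F',np.round(o['contact_force'],1))
w=bot.capture("wrist");f=w['frame'];cv2.imwrite(f"pics/{n}.png",f)
cv2.imwrite(f"pics/{n}z.png",cv2.resize(f[230:330,250:380],(780,600),interpolation=cv2.INTER_CUBIC))
rr=f[266:281,300:324].astype(float); ratio=(rr[...,2]-rr[...,1])/(rr[...,2]+1); v=np.clip(ratio/.85,0,1)
print('tape px',round(np.median(v.sum(0)),2),'mean',round(v.sum(0).mean(),2))
E
python3 red.py w7 36; python3 - <<'E'
import cv2,numpy as np
for n in ('w3','w4','w5','w6'):
    f=cv2.imread(f'pics/{n}.png').astype(float);rr=f[266:281,300:324];v=np.clip((rr[...,2]-rr[...,1])/(rr[...,2]+1)/.85,0,1);print(n,v.sum(0).mean())
E
```

```text
t 7.15 pos [549.9 222.7 283.3] az 35.9 F [-3.9 -2.9  8.3] w 23.5
shift cm [0.   0.07 0.01] turn -0.1
z 283.2757026212764 M [-0.54  0.79  0.04] F [-3.9 -2.9  8.3]
tape px 5.8 mean 5.81
w3 5.782764524036118
w4 5.823459805649442
w5 5.85826889950683
w6 5.807030796063767
```

Call:
arm_command([
  [0.15,0,0,0,0],
  [0.17,0,0,0,0],
  [0.17,0,0,0,0],
  [0.17,0,0,0,0],
])

```text
time: 7.6
tool_pos: [549.9, 222.7, 282.5]
tcp_rot: [1.004, 1.566, 0.06]
contact_force: [-4.1, -2.3, 7.3]
grip_width: 23.8
```

```bash
python3 red.py w8 36
```

```text
t 7.6 pos [549.9 222.7 282.5] az 35.9 F [-4.1 -2.3  7.3] w 23.8
shift cm [0.   0.07 0.01] turn -0.1
z 282.46264335791136 M [-0.52  0.86 -0.01] F [-4.1 -2.3  7.3]
tape px 5.19 mean 5.19
```

View pics/w8z.png

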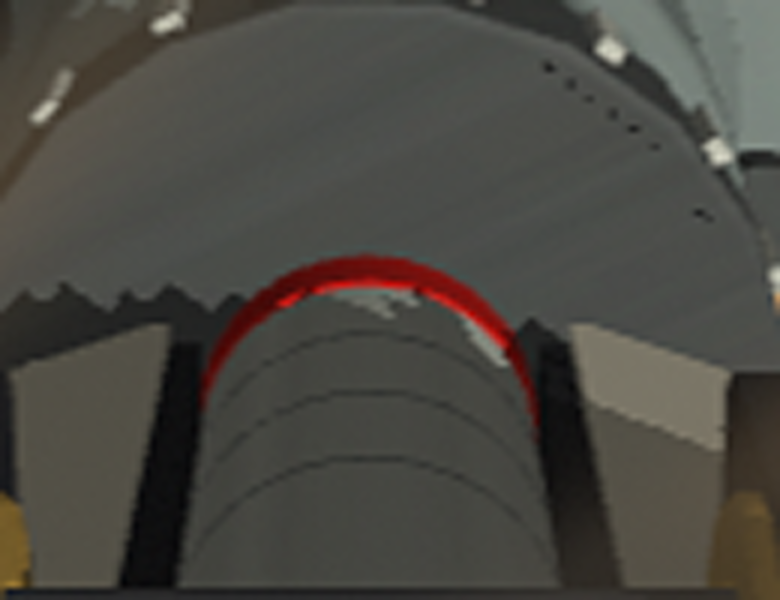

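Call:
arm_command([
  [0.06,0,0,4,0],
  [0.06,0,0,8,0],
  [0.06,0,0,12,0],
  [0.06,0,0,16,0],
  [0.06,0,0,20,0],
  [0.06,0,0,24,0],
  [0.06,0,0,28,0],
  [0.06,0,0,32,0],
  [0.06,0,0,32,0],
])

```text
time: 8.55
tool_pos: [549.6, 222.6, 282.7]
tcp_rot: [1.533, 1.567, 0.029]
contact_force: [-5.1, -3.7, 7.4]
grip_width: 23.7
```

```bash
python3 red.py w9 -26; python3 - <<'E'
import cv2
from plant import bot
t=bot.capture("scene")['frame'];cv2.imwrite('pics/s9.png',cv2.resize(t[150:280,400:560],(738,600),interpolation=cv2.INTER_CUBIC))
E
```

```text
t 8.55 pos [549.6 222.6 282.7] az 3.8 F [-5.1 -3.7  7.4] w 23.7
shift cm [ 0.    0.09 -0.03] turn 29.8
z 282.6745416219816 M [-0.52  1.11  0.06] F [-5.1 -3.7  7.4]
tape px 5.38 mean 5.37
```

View pics/w9.png

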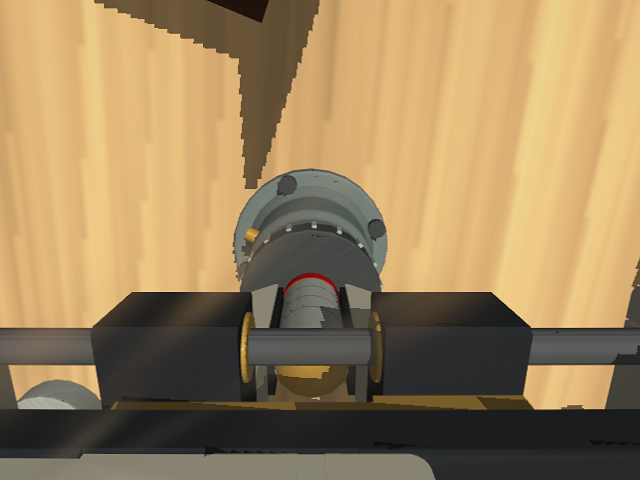

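View pics/s9.png

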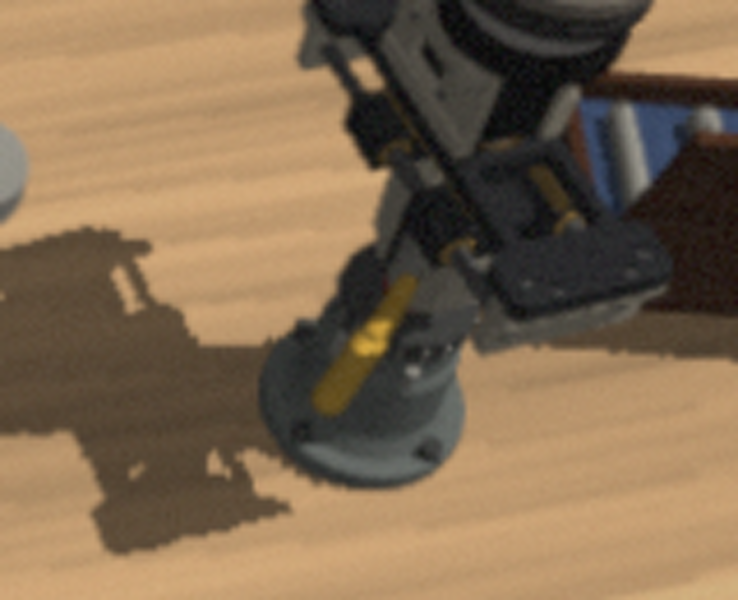

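Call:
arm_command([
  [0.06,0,0,4,0],
  [0.06,0,0,8,0],
  [0.06,0,0,12,0],
  [0.06,0,0,16,0],
  [0.06,0,0,19,0],
  [0.06,0,0,22,0],
  [0.06,0,0,22,0],
])

```text
time: 9.35
tool_pos: [549.5, 222.7, 282.8]
tcp_rot: [1.97, 1.567, 0.082]
contact_force: [-4.3, -2.3, 7.1]
grip_width: 23.4
```

```bash
cat > lev.py <<'E'
import sys
from plant import bot
from h import *
s=bot.capture("scene");f=s['frame'];n=sys.argv[1]
cv2.imwrite(f'pics/{n}.png',cv2.resize(f[150:280,400:560],(738,600),interpolation=cv2.INTER_CUBIC))
h=cv2.cvtColor(f,cv2.COLOR_BGR2HSV);m=cv2.inRange(h,(18,150,60),(32,255,255));m[:,:430]=0;m[:,520:]=0;m[:190]=0;m[270:]=0
k,l,st,ce=cv2.connectedComponentsWithStats(m)
i=1+np.argmax(st[1:,4]);ys,xs=np.nonzero(l==i);print('area',len(xs))
v=cv2.fitLine(np.c_[xs,ys].astype(np.float32),cv2.DIST_L2,0,.01,.01).ravel();d=v[:2]*np.sign(v[1])
t=((xs-v[2])*d[0]+(ys-v[3])*d[1]).max();e=(v[2]+d[0]*t,v[3]+d[1]*t)
p=plane(s,e,119);r=p[:2]-np.array([550.5,223]);print('tip',e,p,'r',np.linalg.norm(r),'az',np.degrees(np.arctan2(r[1],r[0])))
E
python3 red.py w10 -26; python3 lev.py s10
```

```text
t 9.35 pos [549.5 222.7 282.8] az -18.2 F [-4.3 -2.3  7.1] w 23.4
shift cm [ 0.    0.09 -0.06] turn 7.8
z 282.77851283319217 M [-0.32  0.91  0.24] F [-4.3 -2.3  7.1]
tape px 5.49 mean 5.49
area 242
tip (np.float64(455.06335340516824), np.float64(228.11214224967878)) [588.82623377 126.77319692 119.        ] r 103.57846216955737 az -68.2830711399694
```

View pics/s10.png

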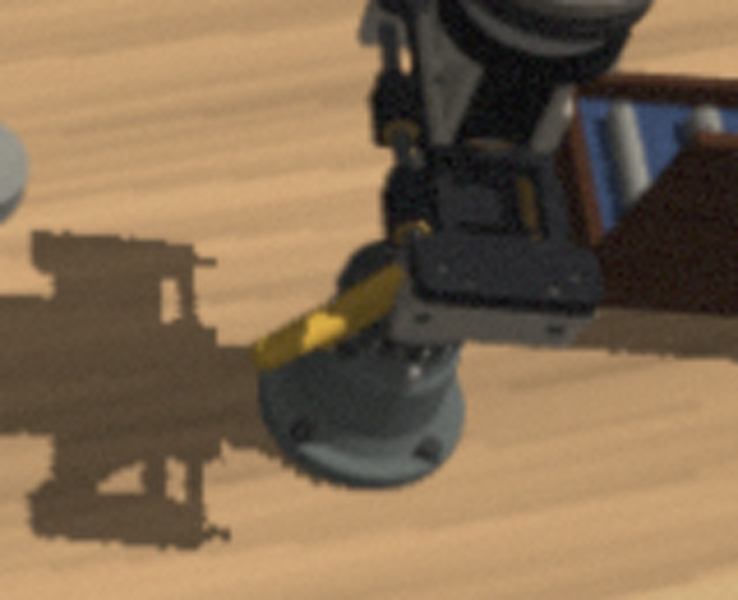

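Call:
arm_command([
  [0.07,0,0,2,0],
  [0.07,0,0,4,0],
  [0.07,0,0,5,0],
  [0.07,0,0,5,0],
])

```text
time: 9.85
tool_pos: [549.5, 223.5, 282.9]
tcp_rot: [2.388, 1.565, 0.414]
contact_force: [-3.3, 2.2, 6.4]
grip_width: 23.4
```

```bash
python3 red.py w11 -26; python3 lev.py s11
```

```text
t 9.85 pos [549.5 223.5 282.9] az -23.1 F [-3.3  2.2  6.4] w 23.4
shift cm [0.   0.11 0.01] turn 2.9
z 282.91103197739784 M [0.68 0.71 0.24] F [-3.3  2.2  6.4]
tape px 4.88 mean 4.73
area 212
tip (np.float64(455.1256465699924), np.float64(228.21595364630184)) [589.09696888 126.80252889 119.        ] r 103.65172191063509 az -68.1380386935599
```

View pics/w11z.png

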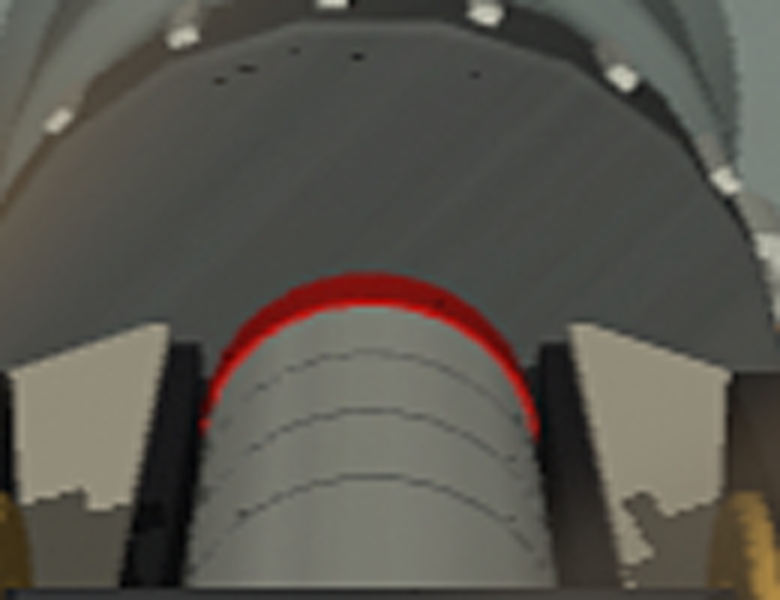

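View pics/s11.png

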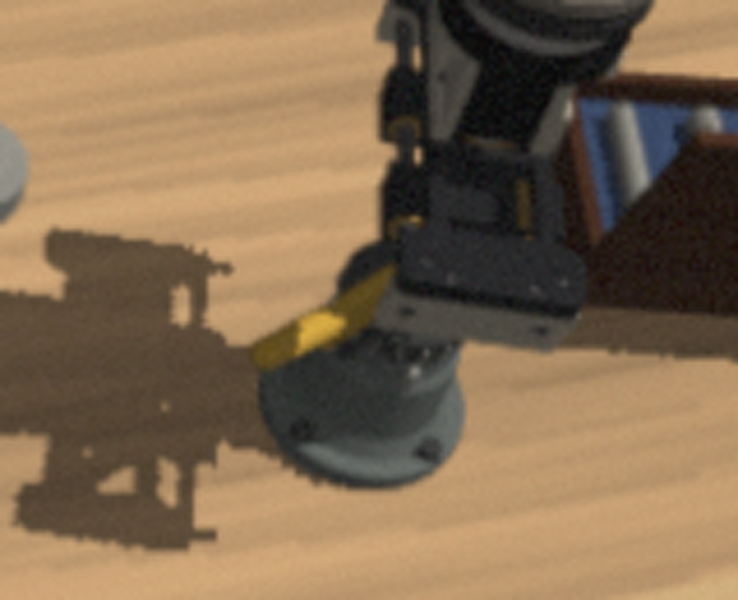

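View pics/w10z.png

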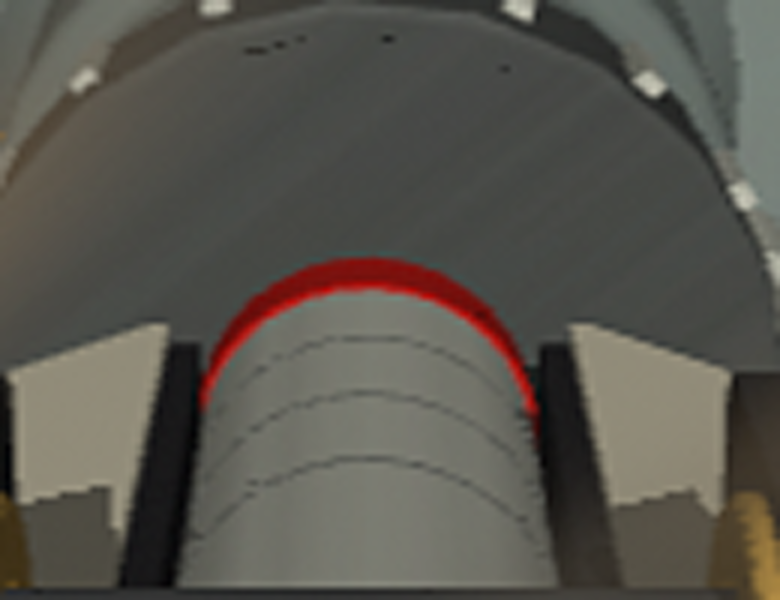

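```bash
sed -i 's/^s=bot.capture("scene");f=s\[.frame.\];n=sys.argv\[1\]/s=bot.capture("scene");n=sys.argv[1];f=s["frame"] if len(sys.argv)<3 else cv2.imread(sys.argv[2])/' lev.py
sed -i 's/f\[266:281/f[262:292/' red.py
python3 lev.py x0 pics/scene0.png;python3 lev.py x1 pics/s1.png; python3 red.py w12 -26; python3 - <<'E'
import cv2,numpy as np
for n in ('w3','w6','w8','w9','w10','w11'):
    f=cv2.imread(f'pics/{n}.png').astype(float);rr=f[262:292,300:324];v=np.clip((rr[...,2]-rr[...,1])/(rr[...,2]+1)/.85,0,1);print(n,v.sum(0).mean())
E
```

```text
area 215
tip (np.float64(488.4640136032933), np.float64(245.03039456741604)) [641.80502361 176.67458131 119.        ] r 102.38482188538308 az -26.90186470178921
area 220
tip (np.float64(488.3771221807258), np.float64(245.02557011066156)) [641.75729959 176.50980219 119.        ] r 102.41695768006423 az -26.99615248229133
t 10.05 pos [549.5 223.5 282.9] az -23.1 F [-2.2  2.3  6.2] w 23.6
shift cm [0.   0.11 0.01] turn 2.9
z 282.90121509447806 M [0.61 0.73 0.22] F [-2.2  2.3  6.2]
tape px 5.57 mean 5.61
w3 5.784816859537172
w6 5.809104002013709
w8 5.196351516706265
w9 5.365802467282037
w10 5.495208236448787
w11 5.612785159282549
```

Call:
arm_command([
  [0.06,0,0,2,0],
  [0.06,0,0,4,0],
  [0.06,0,0,6,0],
  [0.06,0,0,6,0],
  [0.06,0,0,6,0],
])

```text
time: 10.6
tool_pos: [550.0, 224.3, 283.0]
tcp_rot: [2.578, 1.561, 0.501]
contact_force: [0.8, 4.8, 4.3]
grip_width: 23.7
```

```bash
python3 red.py w13 -26; python3 lev.py s13
```

```text
t 10.6 pos [550.  224.3 283. ] az -29.0 F [0.8 4.8 4.3] w 23.7
shift cm [-0.    0.11  0.08] turn -3.0
z 283.01746138877206 M [ 1.41 -0.04  0.56] F [0.8 4.8 4.3]
tape px 5.78 mean 5.78
area 169
tip (np.float64(454.79587140349383), np.float64(227.59360229974118)) [587.49154348 126.71326655 119.        ] r 103.1479972093398 az -68.98416811497309
```

View pics/w13z.png

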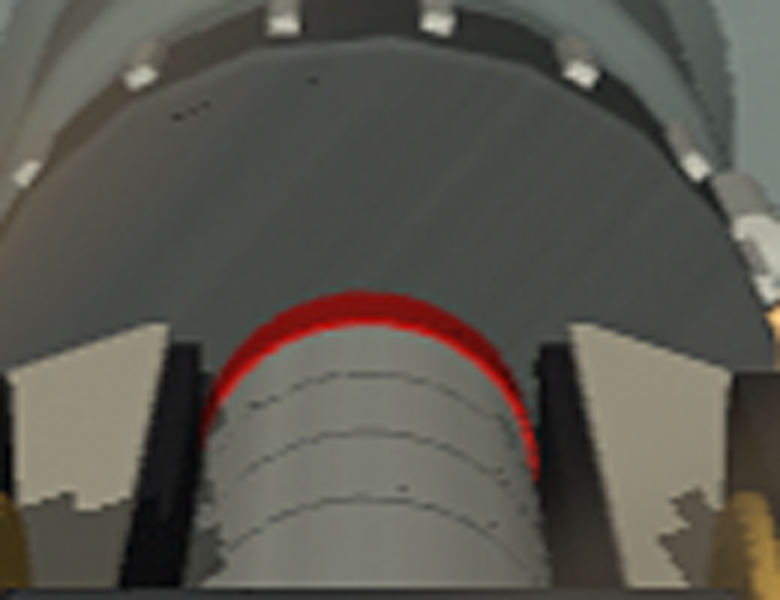

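View pics/s13.png

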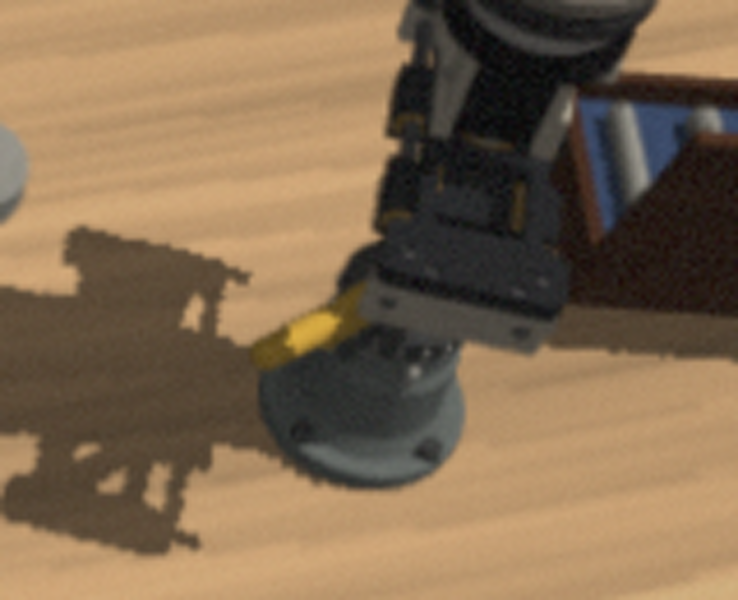

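The lever tip stayed put (454.8, 227.6) through another 6° of wrist turn, and the moment about z rose to 0.56 Nm. That is well above the lever's 0.2 Nm, so it is against its stop. The tape band is fully visible and meets the ring, and the post is still gripped (23.7 mm). I'm handing the job in.

```bash
python3 - <<'E'
from plant import bot
print(bot.close_job())
E
```

```text
the job is handed in; nothing more can be done
None
```

I gripped the standing post on the left-hand jack (+y side), about 27 mm above the tape. I pressed it about 27 mm down to its mark, then turned the wrist about 65° clockwise to swing the lever home. The job was handed in at about 10.6 s with the post still gripped; no verdict was reported.

**Last checks:**
- **Grip:** the fingers stood at 23.7 mm on the 24 mm post.
- **Mark:** the tape's lower edge looked level with the ring's top face, within about 0.5 mm in the wrist view. I may have gone about 0.8 mm past the mark before easing back.
- **Lever:** its measured turn was only about 0.72–0.73 rad, because it did not start at zero (0 to 0.12 rad). On turning the wrist a further 6° it did not move and the moment rose to 0.56 Nm, so I take it to be on its stop.

**Where measurements disagreed:**
- **Tape height:** early estimates ran from 25 to 29.5 mm above the ring. I settled it by watching the tape meet the ring close up.
- **Final push:** against the stop, the hand slid sideways on the post by about 1–2 mm. The grip held.

I kept the arm clear of the other jack, mandrel, gauges and square, but did not re-measure their positions at the end.

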